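# Hold the driver board home in the corner of its test nest

### The arm

A 7-joint arm with a two-finger parallel gripper is mounted at the origin on a cart in front of the work surface, level with it; the furniture and walls round the work are solid. World frame = base frame: x ahead of the robot, y to its left, z up, the work surface at z = 0. Lengths are in m, angles in rad, forces in N, time in s.
With the tool pointing down it reaches from about 0.4 to 0.85 m from the base axis. Payload 4.5 kg.
Tool frame: the origin (TCP) lies on the centre line of the jaws, within the pads' length; the fingertips stand 25 mm ahead of it and the grasp point (between the pads) lies 6 mm ahead of it; z points along the fingers, y is the line along which they close (so a half turn about z gives the same grasp; the last joint's range is limited). The gripper opens to 88 mm and grips with 3 to 60 N. Pads are 18 mm wide; open, the fingers measure 123 mm over their backs; the gripper's body (75 mm by 187 mm) begins 45 mm behind the grasp point.
Start: joints at [-1.082, 0.689, -0.195, 1.565, 0.157, 0.902, -0.215], TCP at [0.275, 0.561, 0.264] pointing down, gripper open.
Joint ranges: [-3.01, 3.01], [-0.46, 2.08], [-1.47, 1.51], [0.13, 2.56], [-1, 4.14], [0.04, 2.09], [-2.66, 2.66]. Speed limits (rad/s): [2.57, 2.57, 3.14, 3.14, 3.14, 3.14, 3.14].

### API

Orientations are given as a rotation vector (axis times angle).
In Python, from plant import ctrl gives the robot as it stands.
- The arm moves only by the shell command python3 inch.py 'ROWS'. ROWS is a JSON object whose key "plan" holds a list of rows, 1 to 5 of them, each of 7 numbers: dx, dy, dz in m, then a rotation vector rx, ry, rz in rad, then the finger opening in m; each row is the pose to reach, as a shift and turn from the pose commanded when the command began, along the tool's axes at that moment; what a row does not reach only later rows make up. A row lasts 1/12 s, in which the tool goes at most 0.0417 m and 0.125 rad, less where a joint would pass 70% of its speed; a pose out of reach is approached as far as the arm can. The fingers move at their own pace and stop on an object; the grip force is fixed at half the most. Time passes only in rows, so rows that do not move let the fingers close. It prints the time, the measured TCP pose, the force, the opening and the grip force at its end. Input that does not fit is refused with a message, and nothing moves.
- ctrl.state(): the state, without advancing time (a new reading comes with each control period).
- ctrl.snapshot(name): name is "scene" or "top" or "wrist"; returns a dict with "img" (384x512x3 uint8, red, green, blue), "fx", "fy", "cx", "cy" (pixels), "eye" and "orientation" of the camera in the world. Camera axes: x right, y down, z forward; pixel columns grow to the right and rows downward; lengths in m; the calibration is good to about 2 mm. A picture is of the moment at which its call begins. There is no depth.
- ctrl.sign_off(): hands the job in; it is judged then, once.
The state is a dict: "time_s": time; "joints": joint angles; "qvel": joint speeds; "joint_efforts": joint torques, N m; "ee_pos": TCP position; "orientation": TCP orientation; "contact_force": force on the tool from outside, world axes, zero at the start; "torque": the same for the moment, N m; "grip_width": finger opening in m; "grasp_force": force on a finger pad.
Only numpy, scipy, OpenCV 4.12 (cv2) and the standard library are available. Lean on these libraries where they do the work, as an engineer would, in place of code of your own. Each camera call takes 0.05 s, during which the arm holds its last target. There are 200 camera calls.

### The job

Pick up the circuit board that carries the finned heat sink, gripping it by that heat sink, lay it flat on the rest pads of the test nest without turning it end for end, and slide it into the corner until its two edges bear against both steel rails and all three spring plungers are pushed in. The plungers push back, so finish while still gripping the heat sink and pressing the board against both rails: the swing clamps will be closed by hand afterwards. Treat the board gently: set it down softly, never press it on a rail with more than 20 N, and leave the screwdriver, relay and solder spool round it where they are.

Things in the scene. Friction and masses are not known exactly. Their poses are not given: they have to be found in the camera images.
- driver_board: Green circuit board with components, 120 (its x) x 90 (its y) mm, treat as a slab 13 mm thick; at the start it lies flat on the bench, component side up, turned by up to about 40 degrees against the nest. Origin: centre of its underside, z up. An aluminium finned heat sink stands on its middle. Board and heat sink together weigh about 0.14 kg (0.1 to 0.2).
- heat_sink: Finned aluminium heat sink fixed on the middle of driver_board, 50 (x, along the fins) x 34 (y) x 36 mm high. Origin: centre of its underside, 12 mm above the board's underside, so its top is 48 mm above the board's underside; same axes as the board. Grip it across its 34 mm, along y; nothing higher than 13 mm stands beside it.
- nest: Test nest fixed to the bench: grey metal base plate 180 (x) x 150 (y) mm, top 12 mm above the bench. Origin: centre of its underside; x points away from the robot (within 15 degrees), y to the left. Four black rest pads, tops at 16 mm, carry the board. Two steel rails form the far right corner. Two swing clamps, up to 43 mm high, stand turned back behind the rails.
- seat (a point): Point of the nest where the origin of driver_board (centre of its underside) is when it is home, at nest [-0.012, 0.012, 0.016]; its axes are those of the nest, and the board's x and y axes are then parallel to them.
- nest_corner (a point): Point where the faces of end rail and side rail would meet, at the height of the rest pads: nest [0.048, -0.033, 0.016].
- board_corner (a point): Far right bottom corner of driver_board (board [0.060, -0.045, 0]); it belongs at nest_corner.
- end_rail: Steel rail across the far end of the nest, 74 mm long (y), 14 mm thick, 12 mm high on the base plate. Origin: middle of its face's lower edge, at nest [0.048, 0.018, 0.012]; the face looks to the nest's -x. Top 24 mm above the bench.
- side_rail: Steel rail along the right side of the nest, 100 mm long, 14 mm thick, 12 mm high. Origin: middle of its face's lower edge, at nest [-0.018, -0.033, 0.012]; the face looks to the nest's +y. Top 24 mm above the bench.
- end_plunger (a joint): Sprung brass plunger in the end rail, at nest y = 0.016 (49 mm to the left of the corner); 0 = out, its nose 4 mm proud of the rail; 0.004 = flush with the rail's face. Spring 0.8 N when out, 2 N when flush.
- side_plunger_near (a joint): The same kind of plunger in the side rail, towards its near end, at nest x = -0.048. Its nose is 4 mm proud; 0 = out, 0.004 = flush; 0.8 N to 2 N.
- side_plunger_far (a joint): The same kind of plunger in the side rail, towards its far end, at nest x = 0.012; 0 = out, 0.004 = flush; 0.8 N to 2 N.
- torque_driver: Bystander: screwdriver with green handle, 177 mm long, lying in front of the nest (on the robot's side). Origin: centre of its underside.
- relay: Bystander: plug-in relay 22 x 29 x 36 mm standing beyond the far short edge of driver_board. Origin: centre of its underside.
- solder_spool: Bystander: spool of solder wire, 70 mm across, 40 mm high, at the back. Origin: centre of its underside.

How it is judged:
On the way:
1. the board is picked up by its heat sink, clear of the bench (height (world z) of driver_board above 0.03 m and contact force between the fingers and heat_sink above 1 N and contact force between driver_board and nest below 0.1 N), for 0.2 s.
At the end, for the whole second after the job is handed in: Board flat on the rest pads (height within 2 mm, tilt under 0.04 rad), its corner within 3 mm of the rails' corner and parallel within 0.03 rad, pressing on each rail with over 0.5 N, end plunger in by 3 mm and side plungers by 2.5 mm, at rest, the fingers still gripping the heat sink (contact force between driver_board and end_rail above 0.5 N and contact force between driver_board and side_rail above 0.5 N and contact force between the fingers and heat_sink above 1 N and value of joint end_plunger above 0.003 m and value of joint each of side_plunger_near, side_plunger_far above 0.0025 m and horizontal distance between board_corner and nest_corner below 0.003 m and angle between the x axis of driver_board and the x axis of nest, either way round below 0.03 rad and angle between driver_board's own z axis and vertical below 0.04 rad and z of driver_board in the frame of seat between -0.002 and 0.002 m and linear speed of driver_board below 0.01 m/s); the arm keeps its last pose, push and grip.
It fails at once if the board bears on a rail with more than 20 N (contact force between driver_board and end_rail above 20 N or contact force between driver_board and side_rail above 20 N).
It fails at once if the board is put down hard or pressed on the nest with more than 45 N in all (contact force between driver_board and nest above 45 N).
It fails at once if a bystander is moved by more than 30 mm (distance of any of torque_driver, relay, solder_spool from where it was at the start of the episode above 0.03 m).
It also fails if it takes over 70 s, if anything falls off the work surface, if the arm or the gripper's body presses on something with over 40 N, if the wrist force passes 120 N, or if a joint passes its speed limit or range.

## Working session

There is one attempt and no reset: what is moved stays moved. The work goes in short steps, Python scripts to look and compute and a shell command to move; the robot and the scene stay as the last step left them, time stands still between calls to the robot, and variables do not carry over. Pictures are saved under pics/ and viewed, at most 10 in all, crops included, and the job is handed in when it is done.

```bash
ls; mkdir -p pics; cat > h.py <<'E'
import numpy as np,cv2
from scipy.spatial.transform import Rotation as R
from plant import ctrl
def Rm(o):
    o=np.array(o,float)
    return o if o.shape==(3,3) else R.from_rotvec(o).as_matrix()
def ray(s,u,v,z):
    d=Rm(s["orientation"])@np.array([(u-s["cx"])/s["fx"],(v-s["cy"])/s["fy"],1.])
    e=np.array(s["eye"]); return e+d*(z-e[2])/d[2]
def proj(s,p):
    c=Rm(s["orientation"]).T@(np.array(p)-np.array(s["eye"]))
    return np.array([s["cx"]+s["fx"]*c[0]/c[2],s["cy"]+s["fy"]*c[1]/c[2]])
E
python3 - <<'E'
from h import *
import pickle
for n in("top","scene"):
    s=ctrl.snapshot(n); pickle.dump(s,open(f"pics/{n}0.pkl","wb"))
    cv2.imwrite(f"pics/{n}0.png",cv2.resize(s["img"][:,:,::-1],(800,600),interpolation=cv2.INTER_CUBIC))
    print(n,s["fx"],s["cx"],s["cy"],s["eye"],s["orientation"])
print(ctrl.state())
E
```

```text
inch.py
pics
plant.py
top 425.6200815363712 256.5008372172404 199.7360967865623 [0.37051924 0.15407766 0.90171319] [-2.12194228  2.09974735 -0.17815124]
scene 426.84376894798703 251.12449857735774 191.15866841708007 [ 0.03383782 -0.19792689  0.64097634] [-2.13031587  1.03342127 -0.43044367]
{'time_s': 0.1, 'joints': array([-1.08219416,  0.68988028, -0.19453341,  1.56619141,  0.1573038 ,
        0.90247569, -0.21508769]), 'qvel': array([ 0.00012186, -0.0016779 ,  0.0008125 , -0.00381569, -0.00132608,
        0.00116768,  0.00018156]), 'joint_efforts': array([-3.07676441e-03, -5.28494632e+01, -1.27131779e+00, -1.53836095e+01,
       -5.25413838e-02,  2.04245589e-03,  4.39670350e-05]), 'ee_pos': array([0.2743641 , 0.56100906, 0.26301586]), 'orientation': array([-7.08058228e-01, -3.06050451e+00,  2.42420944e-03]), 'contact_force': array([-0.26311024,  0.07290488,  0.3721713 ]), 'torque': array([-0.00345065, -0.01745705, -0.00858185]), 'grasp_force': 0.0, 'grip_width': 0.08818952566389722}
```

View pics/top0.png

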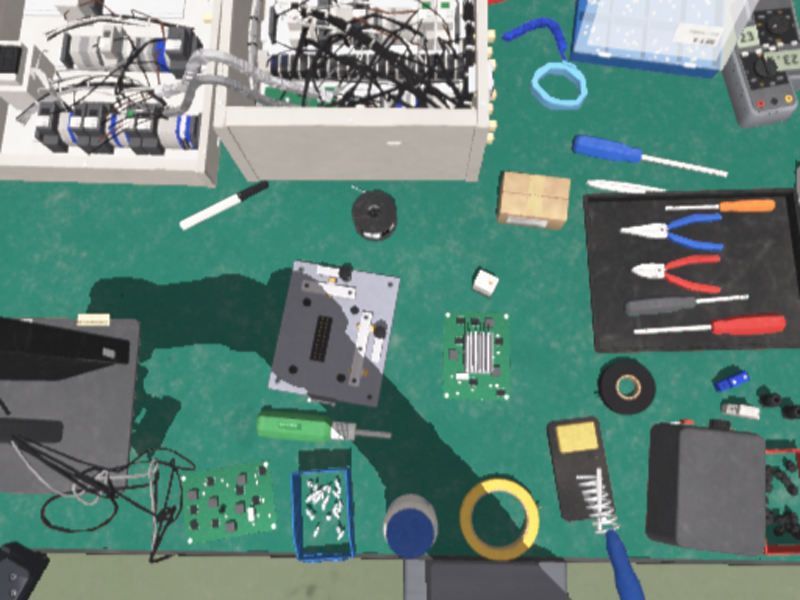

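The top view has up = +x and left = +y. The board with the heat sink is at about (477,355), the nest at (335,333), the screwdriver at (320,427), the relay at (485,281) and the spool at (374,214). I'll enlarge the nest and board.

```bash
python3 - <<'E'
from h import *
import pickle
s=pickle.load(open("pics/top0.pkl","rb"))
im=s["img"][:,:,::-1]
# crop u 165..335, v 160..265 
c=im[160:265,165:335]; cv2.imwrite("pics/c1.png",cv2.resize(c,None,fx=4.7,fy=4.7,interpolation=cv2.INTER_CUBIC))
E
```

```text
(no output)
```

View pics/c1.png

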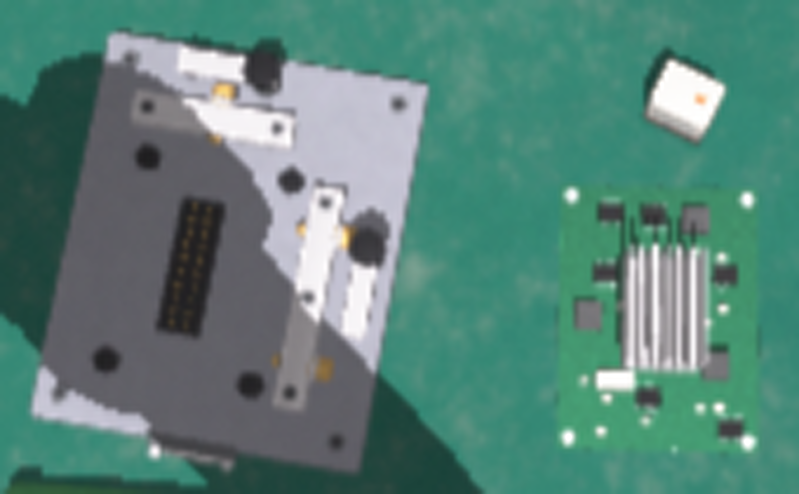

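Crop pixels, nest plate corners: far left (108,32), far right (428,84), near right (360,471), near left (33,415). Board corners: (560,185), (760,185), (757,450), (557,452). Heat sink top: roughly (627,250), (708,247), (703,370), (625,370).

```bash
cat >> h.py <<'E'
from scipy.optimize import least_squares
def fit(s,loc,uv,z,g):
    loc=np.array(loc,float);uv=np.array(uv,float)
    def W(p):
        c,n=np.cos(p[2]),np.sin(p[2]); return np.c_[p[0]+c*loc[:,0]-n*loc[:,1],p[1]+n*loc[:,0]+c*loc[:,1],z+loc[:,2]]
    f=lambda p:np.concatenate([proj(s,w)-q for w,q in zip(W(p),uv)])
    r=least_squares(f,g); return r.x,f(r.x).reshape(-1,2).round(1)
E
cat > m.py <<'E'
from h import *
import pickle
s=pickle.load(open("pics/top0.pkl","rb"))
cr=lambda L:(np.array(L,float)-1.85)/4.7+[165,160]
a,b=.09,.075
n,e=fit(s,[[a,b,.012],[a,-b,.012],[-a,-b,.012],[-a,b,.012]],cr([(108,32),(428,84),(360,471),(33,415)]),0,[.4,.2,0]);print("nest",n,e.tolist())
# rails top faces: end rail inner corners; side rail
n2,e=fit(s,[[.048,.055,.024],[.062,.055,.024],[.062,-.019,.024],[.048,-.019,.024]],cr([(131,121),(135,93),(296,116),(290,146)]),0,[.4,.2,0]);print("endrail",n2,e.tolist())
n3,e=fit(s,[[.032,-.033,.024],[.032,-.047,.024],[-.068,-.047,.024],[-.068,-.033,.024]],cr([(317,184),(347,188),(303,409),(274,404)]),0,[.4,.2,0]);print("siderail",n3,e.tolist())
a,b=.06,.045
for z in(.0016,.012):
    q,e=fit(s,[[a,b,z],[a,-b,z],[-a,-b,z],[-a,b,z]],cr([(560,185),(760,185),(757,450),(557,452)]),0,[.4,0,0]);print("board",z,q,e.tolist())
a,b=.025,.017
q,e=fit(s,[[a,b,.048],[a,-b,.048],[-a,-b,.048],[-a,b,.048]],cr([(627,250),(708,247),(703,370),(625,370)]),0,[.4,0,0]);print("sink",q,e.tolist())
S=pickle.load(open("pics/scene0.pkl","rb"))
q=np.array(q)
img=S["img"][:,:,::-1].copy(); img=cv2.resize(img,None,fx=4,fy=4,interpolation=cv2.INTER_CUBIC)
def draw(P,loc,col):
    c,t=np.cos(P[2]),np.sin(P[2]);pts=[4*proj(S,[P[0]+c*l[0]-t*l[1],P[1]+t*l[0]+c*l[1],l[2]])+1.5 for l in loc]
    cv2.polylines(img,[np.array(pts).round().astype(int)],True,col,1)
    return pts
P=draw(n,[[.09,.075,.012],[.09,-.075,.012],[-.09,-.075,.012],[-.09,.075,.012]],(0,0,255))
P+=draw(q,[[a,b,.048],[a,-b,.048],[-a,-b,.048],[-a,b,.048]],(0,0,255))
P+=draw(q,[[.06,.045,.012],[.06,-.045,.012],[-.06,-.045,.012],[-.06,.045,.012]],(0,255,255))
P+=draw(n,[[.048,.055,.024],[.062,.055,.024],[.062,-.019,.024],[.048,-.019,.024]],(255,0,255))
P+=draw(n,[[.032,-.033,.024],[.032,-.047,.024],[-.068,-.047,.024],[-.068,-.033,.024]],(255,0,255))
P=np.array(P);lo=P.min(0).astype(int)-40;hi=P.max(0).astype(int)+40
lo=lo.clip(0);c=img[lo[1]:hi[1],lo[0]:hi[0]];k=min(800/c.shape[1],600/c.shape[0]);print(lo,k)
cv2.imwrite("pics/c2.png",cv2.resize(c,None,fx=k,fy=k))
E
python3 m.py
```

```text
nest [ 0.51498853  0.26532225 -0.15347279] [[0.2, -0.2], [0.2, -0.6], [0.3, 0.3], [-0.7, 0.4]]
endrail [ 0.51432734  0.26450238 -0.14386662] [[-0.3, 0.2], [0.1, -0.2], [0.0, 0.0], [0.2, 0.0]]
siderail [ 0.51614198  0.26477745 -0.169436  ] [[-0.1, -0.1], [0.1, 0.2], [0.3, 0.1], [-0.2, -0.1]]
board 0.0016 [ 0.48658095  0.07266551 -0.00754106] [[-0.1, -0.1], [-0.7, 0.5], [0.6, 0.4], [0.1, -0.8]]
board 0.012 [ 0.48528007  0.0736094  -0.00760034] [[-0.3, -0.5], [-0.4, 0.2], [0.8, 0.7], [-0.1, -0.5]]
sink [ 0.48382051  0.07368063 -0.01736547] [[-0.1, 0.1], [-0.5, 1.2], [0.5, -0.4], [0.1, -0.8]]
[644 592] 1.0830324909747293
```

View pics/c2.png

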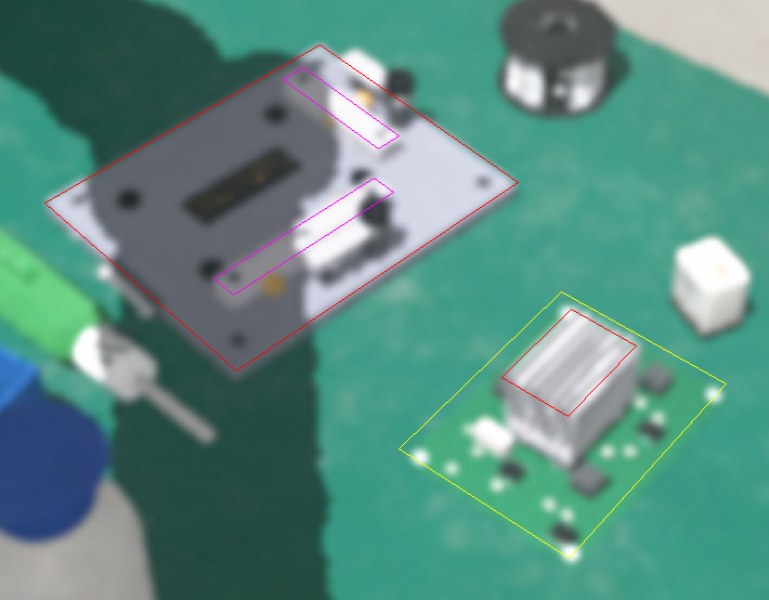

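The overlay in the scene view agrees to about 2 mm. The board's yaw is about -0.012, its centre about (0.4845, 0.0735), and the nest's yaw about -0.153. Now I'll move above the heat sink.

```bash
cat >> h.py <<'E'
def delta(p,yaw,ref=None):
    # tool x axis... tool z down, tool y at yaw+90deg
    st=ctrl.state(); Rc=Rm(st["orientation"]); pc=np.array(st["ee_pos"])
    y=np.array([-np.sin(yaw),np.cos(yaw),0]);z=np.array([0,0,-1.]);Rt=np.c_[np.cross(y,z),y,z]
    print("shift",(Rc.T@(np.array(p)-pc)).round(4),"rot",R.from_matrix(Rc.T@Rt).as_rotvec().round(4))
E
python3 -c "
from h import *
delta([.4845,.0735,.16],-.012)"
R='0'; python3 inch.py '{"plan": [[-0.03, -0.026, 0.008, 0, 0, -0.12, 0.088], [-0.06, -0.052, 0.016, 0, 0, -0.24, 0.088], [-0.09, -0.078, 0.024, 0, 0, -0.36, 0.088], [-0.12, -0.104, 0.032, 0, 0, -0.44, 0.088], [-0.15, -0.13, 0.04, 0, 0, -0.443, 0.088]]}'; python3 -c "
from h import *
delta([.4845,.0735,.16],-.012)"
```

```text
time_s: 0.52
ee_pos: [0.3525, 0.3768, 0.2232]
orientation: [-0.012, -3.141, 0.0]
contact_force: [1.1, -0.2, -0.3]
grip_width: 0.0882
grasp_force: 0.0
shift [-0.1344 -0.3023  0.0631] rot [-0.0002 -0.0006  0.0042]
```

```bash
python3 inch.py '{"plan": [[-0.015, -0.034, 0.007, 0, 0, 0, 0.088], [-0.03, -0.068, 0.014, 0, 0, 0, 0.088], [-0.045, -0.102, 0.021, 0, 0, 0, 0.088], [-0.06, -0.136, 0.028, 0, 0, 0, 0.088], [-0.075, -0.17, 0.035, 0, 0, 0, 0.088]]}' >/dev/null; python3 inch.py '{"plan": [[-0.015, -0.033, 0.007, 0, 0, 0, 0.088], [-0.03, -0.066, 0.014, 0, 0, 0, 0.088], [-0.045, -0.1, 0.021, 0, 0, 0, 0.088], [-0.06, -0.132, 0.028, 0, 0, 0, 0.088], [-0.06, -0.132, 0.028, 0, 0, 0, 0.088]]}'; python3 - <<'E'
from h import *
import pickle
delta([.4845,.0735,.16],-.012)
s=ctrl.snapshot("wrist");pickle.dump(s,open("pics/w1.pkl","wb"))
print(s["eye"],s["orientation"],s["fx"])
im=cv2.resize(s["img"][:,:,::-1],(800,600),interpolation=cv2.INTER_CUBIC)
def dr(P,l,col):
    c,t=np.cos(P[2]),np.sin(P[2])
    pts=np.array([proj(s,[P[0]+c*a-t*b,P[1]+t*a+c*b,z]) for a,b,z in l])*800/512
    cv2.polylines(im,[pts.round().astype(int)],True,col,1);print(pts.round().tolist())
P=[.4845,.0735,-.012]
dr(P,[[.025,.017,.048],[.025,-.017,.048],[-.025,-.017,.048],[-.025,.017,.048]],(0,0,255))
dr(P,[[.06,.045,.012],[.06,-.045,.012],[-.06,-.045,.012],[-.06,.045,.012]],(0,255,255))
cv2.imwrite("pics/w1.png",im)
E
```

```text
time_s: 1.35
ee_pos: [0.4853, 0.0661, 0.1591]
orientation: [-0.038, -3.14, 0.01]
contact_force: [-0.1, -0.0, -0.2]
grip_width: 0.0881
grasp_force: 0.0
shift [ 0.001   0.0074 -0.001 ] rot [-0.0065 -0.0015 -0.0124]
[0.41635713 0.06905859 0.27952467] [2.09683529 2.04711024 0.2724838 ] 330.3646991723166
[[452.0, 349.0], [381.0, 349.0], [379.0, 247.0], [454.0, 246.0]]
[[495.0, 382.0], [336.0, 384.0], [325.0, 166.0], [504.0, 163.0]]
```

View pics/w1.png

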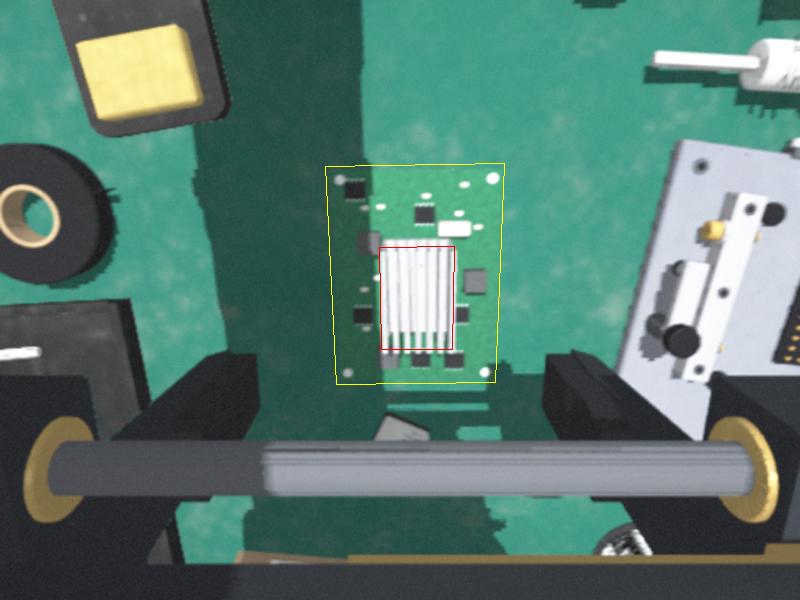

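The wrist view matches: the heat sink top is at about (380–455, 245–350) and the board lies under the outline. Next I'll settle, then descend in two stages.

```bash
python3 inch.py '{"plan": [[0, 0, 0, 0, 0, 0, 0.088], [0, 0, 0, 0, 0, 0, 0.088], [0, 0, 0, 0, 0, 0, 0.088]]}'; python3 -c "
from h import *
delta([.4845,.0735,.07],-.012)"
```

```text
time_s: 1.65
ee_pos: [0.4832, 0.0771, 0.1609]
orientation: [0.014, 3.141, 0.002]
contact_force: [1.3, 0.4, -0.5]
grip_width: 0.0879
grasp_force: 0.0
shift [-0.0013 -0.0037  0.0909] rot [0.0012 0.0001 0.0033]
```

```bash
python3 inch.py '{"plan": [[-0.001, -0.003, 0.03, 0, 0, 0.003, 0.088], [-0.001, -0.003, 0.06, 0, 0, 0.003, 0.088], [-0.001, -0.003, 0.085, 0, 0, 0.003, 0.088], [-0.001, -0.003, 0.09, 0, 0, 0.003, 0.088], [-0.001, -0.003, 0.09, 0, 0, 0.003, 0.088]]}'; python3 -c "
from h import *
delta([.4845,.0735,.042],-.012)"
```

```text
time_s: 2.07
ee_pos: [0.4834, 0.0735, 0.0698]
orientation: [-0.018, -3.139, 0.001]
contact_force: [-0.7, -0.3, 0.2]
grip_width: 0.0878
grasp_force: 0.0
shift [-0.0011  0.      0.0278] rot [-0.0006 -0.0028  0.0002]
```

```bash
python3 inch.py '{"plan": [[-0.001, 0, 0.01, 0, 0, 0, 0.088], [-0.001, 0, 0.02, 0, 0, 0, 0.088], [-0.001, 0, 0.0275, 0, 0, 0, 0.088], [-0.001, 0, 0.0275, 0, 0, 0, 0.088], [-0.001, 0, 0.0275, 0, 0, 0, 0.088]]}'; python3 inch.py '{"plan": [[0, 0, 0, 0, 0, 0, 0.05], [0, 0, 0, 0, 0, 0, 0.02], [0, 0, 0, 0, 0, 0, 0.02], [0, 0, 0, 0, 0, 0, 0.02], [0, 0, 0, 0, 0, 0, 0.02]]}'; python3 inch.py '{"plan": [[0, 0, 0, 0, 0, 0, 0.02], [0, 0, 0, 0, 0, 0, 0.02], [0, 0, 0, 0, 0, 0, 0.02], [0, 0, 0, 0, 0, 0, 0.02], [0, 0, 0, 0, 0, 0, 0.02]]}'
```

```text
time_s: 2.48
ee_pos: [0.4858, 0.0724, 0.0436]
orientation: [0.023, 3.141, 0.0]
contact_force: [0.4, 0.1, 0.2]
grip_width: 0.0882
grasp_force: 0.0
time_s: 2.9
ee_pos: [0.4857, 0.0722, 0.0434]
orientation: [0.023, 3.141, 0.0]
contact_force: [0.7, -0.6, -0.2]
grip_width: 0.0569
grasp_force: 0.0
time_s: 3.32
ee_pos: [0.4856, 0.0723, 0.0432]
orientation: [0.023, 3.142, 0.0]
contact_force: [-0.2, 0.7, 1.2]
grip_width: 0.0337
grasp_force: 30.0
```

Gripped: opening 34 mm, 30 N. Lifting.

```bash
python3 inch.py '{"plan": [[0, 0, -0.01, 0, 0, 0, 0.02], [0, 0, -0.03, 0, 0, 0, 0.02], [0, 0, -0.055, 0, 0, 0, 0.02], [0, 0, -0.075, 0, 0, 0, 0.02], [0, 0, -0.075, 0, 0, 0, 0.02]]}'; cat >> h.py <<'E'
N=[.515,.2652,-.154]
def nestp(x,y,z,off=-.001):
    # TCP so that board centre is at nest-frame seat+(x,y); off = board centre ahead of TCP along board x
    c,t=np.cos(N[2]),np.sin(N[2]); x=x-.012-off; y=y+.012
    return [N[0]+c*x-t*y,N[1]+t*x+c*y,z]
E
python3 -c "
from h import *
print(nestp(-.012,.012,.12));delta(nestp(-.012,.012,.12),-.154)"
```

```text
time_s: 3.73
ee_pos: [0.487, 0.0724, 0.1209]
orientation: [0.024, 3.137, 0.002]
contact_force: [0.4, -0.4, -0.8]
grip_width: 0.034
grasp_force: 30.0
[np.float64(0.4959536036702721), np.float64(0.2924439862511147), 0.12]
shift [-0.0055  0.2202  0.0013] rot [0.0018 0.0046 0.1385]
```

```bash
python3 inch.py '{"plan": [[-0.001, 0.03, 0, 0, 0, 0.04, 0.02], [-0.002, 0.06, 0, 0, 0, 0.08, 0.02], [-0.003, 0.09, 0, 0, 0, 0.12, 0.02], [-0.004, 0.12, 0, 0, 0, 0.138, 0.02], [-0.005, 0.15, 0, 0, 0, 0.138, 0.02]]}' >/dev/null; python3 -c "
from h import *
delta(nestp(-.012,.012,.12),-.154)"
```

```text
shift [ 0.0069  0.069  -0.0029] rot [-0.0012 -0.001   0.0005]
```

```bash
python3 inch.py '{"plan": [[0.004, 0.03, 0, 0, 0, 0, 0.02], [0.007, 0.055, 0, 0, 0, 0, 0.02], [0.008, 0.069, 0, 0, 0, 0, 0.02], [0.008, 0.069, 0, 0, 0, 0, 0.02], [0.008, 0.069, 0, 0, 0, 0, 0.02]]}' ; python3 inch.py '{"plan": [[0, 0, 0, 0, 0, 0, 0.02], [0, 0, 0, 0, 0, 0, 0.02], [0, 0, 0, 0, 0, 0, 0.02], [0, 0, 0, 0, 0, 0, 0.02]]}'; python3 - <<'E'
from h import *
import pickle
delta(nestp(-.012,.012,.12),-.154); print(ctrl.state()["contact_force"])
s=ctrl.snapshot("top");pickle.dump(s,open("pics/t2.pkl","wb"))
S=ctrl.snapshot("scene");pickle.dump(S,open("pics/s2.pkl","wb"))
a=s["img"][150:275,165:305,::-1];b=S["img"][130:330,140:340,::-1]
cv2.imwrite("pics/t2.png",np.hstack([cv2.resize(a,(448,400),interpolation=cv2.INTER_CUBIC),cv2.resize(b,(350,400),interpolation=cv2.INTER_CUBIC)]))
E
```

```text
time_s: 4.57
ee_pos: [0.495, 0.2906, 0.1173]
orientation: [-0.239, -3.132, 0.003]
contact_force: [0.2, -1.1, -0.2]
grip_width: 0.0338
grasp_force: 30.0
time_s: 4.9
ee_pos: [0.4957, 0.2901, 0.1182]
orientation: [-0.242, -3.132, 0.001]
contact_force: [0.3, -0.7, -0.5]
grip_width: 0.0341
grasp_force: 30.0
shift [ 0.0001  0.0023 -0.0018] rot [-0.0008  0.     -0.0005]
[ 0.27451387 -0.68249615 -0.53423192]
```

View pics/t2.png

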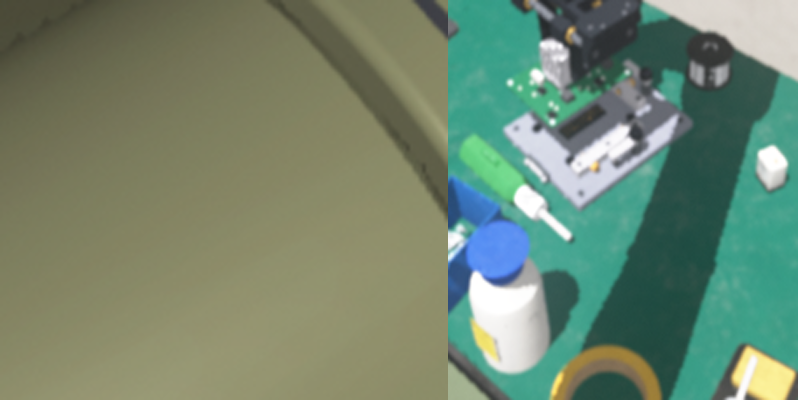

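The top view is blocked by the arm. The scene view shows the board hanging flat above the nest, towards its near left. Descending to about 7 mm above the pads.

```bash
python3 inch.py '{"plan": [[0, 0.002, 0.02, 0, 0, 0, 0.02], [0, 0.002, 0.04, 0, 0, 0, 0.02], [0, 0.002, 0.05, 0, 0, 0, 0.02], [0, 0.002, 0.052, 0, 0, 0, 0.02], [0, 0.002, 0.052, 0, 0, 0, 0.02]]}'; python3 inch.py '{"plan": [[0, 0, 0, 0, 0, 0, 0.02], [0, 0, 0, 0, 0, 0, 0.02]]}'; python3 - <<'E'
from h import *
import pickle
delta(nestp(-.012,.012,.0592),-.154)
s=ctrl.snapshot("wrist");S=ctrl.snapshot("scene");pickle.dump([s,S],open("pics/d3.pkl","wb"))
w=cv2.resize(s["img"][:,:,::-1],(533,400));b=S["img"][130:250,180:260,::-1]
cv2.imwrite("pics/d3.png",np.hstack([w,cv2.resize(b,(266,400),interpolation=cv2.INTER_CUBIC)]))
E
```

```text
time_s: 5.42
ee_pos: [0.4954, 0.2932, 0.0657]
orientation: [-0.24, -3.131, 0.002]
contact_force: [-0.3, -0.5, -1.5]
grip_width: 0.0338
grasp_force: 30.0
time_s: 5.58
ee_pos: [0.4963, 0.2939, 0.0672]
orientation: [0.24, 3.131, 0.002]
contact_force: [-0.6, -0.4, -1.0]
grip_width: 0.0341
grasp_force: 30.0
shift [ 0.0001 -0.0015  0.008 ] rot [0.0013 0.0012 0.0011]
```

View pics/d3.png

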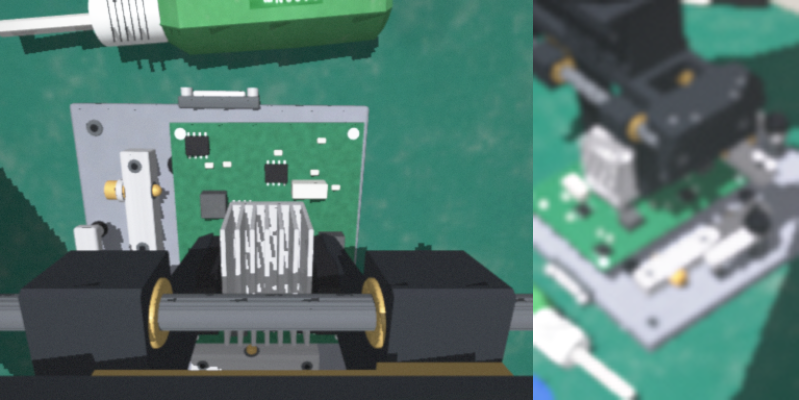

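The wrist view shows the board's near edge running from (169,123) to (363,121), the plate's near edge from (70,103) to (368,107), and the side rail on the left with its nose at about (157,190). These give the relative yaw.

```bash
python3 - <<'E'
from h import *
import pickle
s,S=pickle.load(open("pics/d3.pkl","rb"))
k=512/533
def y(a,b,z):
    p,q=ray(s,a[0]*k,a[1]*k,z),ray(s,b[0]*k,b[1]*k,z);d=q-p
    return p.round(4),q.round(4),np.hypot(*d[:2]).round(4),(np.degrees(np.arctan2(d[1],d[0]))).round(2)
print("plate near",y((70,103),(368,107),.012))
print("board near",y((169,123),(363,121),.036))
print("board side",y((169,123),(177,262),.036))
print("rail side face",y((154,150),(157,250),.024))
print("plate left",y((368,107),(358,262),.012))
print("plate right", y((70,103),(82,225),.012))
g=s["img"][:,:,::-1][80:270,50:370]; cv2.imwrite("pics/d4.png",cv2.resize(g,None,fx=2.5,fy=2.5,interpolation=cv2.INTER_CUBIC))
E
```

```text
plate near (array([0.4155, 0.2089, 0.012 ]), array([0.4398, 0.3539, 0.012 ]), np.float64(0.147), np.float64(80.46))
board near (array([0.4317, 0.2617, 0.036 ]), array([0.4437, 0.3446, 0.036 ]), np.float64(0.0838), np.float64(81.78))
board side (array([0.4317, 0.2617, 0.036 ]), array([0.4968, 0.2504, 0.036 ]), np.float64(0.066), np.float64(-9.83))
rail side face (array([0.4433, 0.2483, 0.024 ]), array([0.494 , 0.2374, 0.024 ]), np.float64(0.0519), np.float64(-12.15))
plate left (array([0.4398, 0.3539, 0.012 ]), array([0.5233, 0.3421, 0.012 ]), np.float64(0.0843), np.float64(-8.04))
plate right (array([0.4155, 0.2089, 0.012 ]), array([0.4782, 0.1957, 0.012 ]), np.float64(0.0641), np.float64(-11.82))
```

View pics/d4.png

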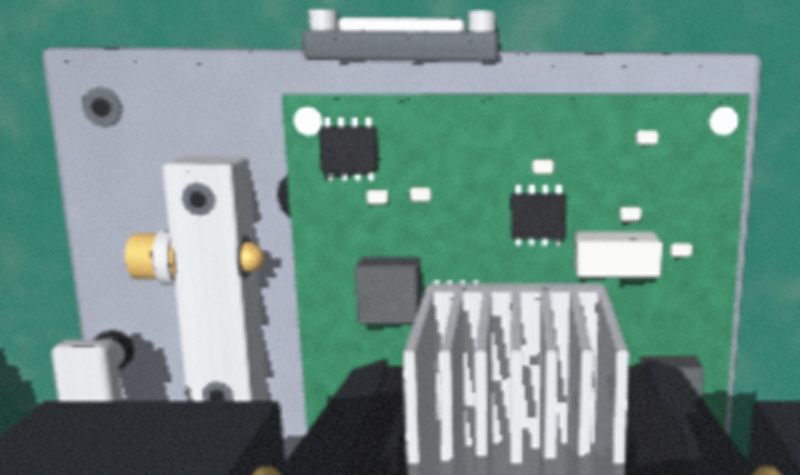

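Sharper readings from the crop: board (283,94), (750,94), (305,435); plate (45,50), (758,56), (80,310); rail face top edge (233,163) to (250,400). From the board's apparent width, the PCB's top is about 1.6 mm above its underside.

```bash
python3 - <<'E'
from h import *
import pickle
s,S=pickle.load(open("pics/d3.pkl","rb"))
def y(a,b,z,n):
    f=lambda a:ray(s,(a[0]-.75)/2.5+50,(a[1]-.75)/2.5+80,z)
    p,q=f(a),f(b);d=q-p
    c,t=np.cos(N[2]),np.sin(N[2]);loc=[(np.array([[c,t],[-t,c]])@(v[:2]-N[:2])).round(4) for v in(p,q)]
    print(n,"nest-frame",*loc,np.hypot(*d[:2]).round(4),np.degrees(np.arctan2(d[1],d[0])).round(2))
y((45,50),(758,56),.012,"plate near")
y((45,50),(80,310),.012,"plate right")
y((283,94),(750,94),.0256,"board near")
y((283,94),(305,435),.0256,"board side")
y((233,163),(250,400),.024,"rail face")
y((163,163),(182,400),.024,"rail back")
E
```

```text
plate near nest-frame [-0.0893 -0.0707] [-0.0882  0.0758] 0.1465 80.74
plate right nest-frame [-0.0893 -0.0707] [-0.0331 -0.0716] 0.0563 -9.66
board near nest-frame [-0.0814 -0.0188] [-0.0815  0.0709] 0.0897 81.2
board side nest-frame [-0.0814 -0.0188] [-0.0093 -0.0195] 0.0722 -9.4
rail face nest-frame [-0.0679 -0.0302] [-0.0167 -0.0313] 0.0512 -10.01
rail back nest-frame [-0.0679 -0.0441] [-0.0167 -0.0459] 0.0512 -10.84
```

Relative to the board, the nest is turned about -0.009 rad further. The remaining slide is about 10 mm in +x and 11.7 mm in -y (tool +x, since tool x is opposite to nest x, and tool -y). Turning slightly and setting down softly.

```bash
python3 inch.py '{"plan": [[0, 0, 0.003, 0, 0, 0.009, 0.02], [0, 0, 0.005, 0, 0, 0.009, 0.02], [0, 0, 0.006, 0, 0, 0.009, 0.02], [0, 0, 0.006, 0, 0, 0.009, 0.02], [0, 0, 0.006, 0, 0, 0.009, 0.02]]}'; python3 inch.py '{"plan": [[0, 0, 0, 0, 0, 0, 0.02], [0, 0, 0, 0, 0, 0, 0.02], [0, 0, 0, 0, 0, 0, 0.02]]}'; python3 inch.py '{"plan": [[0, 0, 0.0005, 0, 0, 0, 0.02], [0, 0, 0.001, 0, 0, 0, 0.02], [0, 0, 0.001, 0, 0, 0, 0.02], [0, 0, 0.001, 0, 0, 0, 0.02], [0, 0, 0.001, 0, 0, 0, 0.02]]}'
```

```text
time_s: 6.1
ee_pos: [0.4956, 0.2935, 0.0601]
orientation: [-0.254, -3.131, 0.0]
contact_force: [-0.1, 0.5, -1.4]
grip_width: 0.0336
grasp_force: 30.0
time_s: 6.35
ee_pos: [0.4957, 0.2936, 0.0603]
orientation: [0.254, 3.131, 0.0]
contact_force: [-0.9, 1.2, -1.6]
grip_width: 0.034
grasp_force: 30.0
time_s: 6.77
ee_pos: [0.4958, 0.2936, 0.0593]
orientation: [0.254, 3.131, 0.0]
contact_force: [0.4, -0.5, -0.7]
grip_width: 0.0336
grasp_force: 30.0
```

```bash
for i in 1 ; do python3 inch.py '{"plan": [[0, 0, 0.0003, 0, 0, 0, 0.02], [0, 0, 0.0005, 0, 0, 0, 0.02], [0, 0, 0.0005, 0, 0, 0, 0.02], [0, 0, 0.0005, 0, 0, 0, 0.02]]}'; done; python3 inch.py '{"plan": [[0, 0, 0.0003, 0, 0, 0, 0.02], [0, 0, 0.0005, 0, 0, 0, 0.02], [0, 0, 0.0005, 0, 0, 0, 0.02], [0, 0, 0.0005, 0, 0, 0, 0.02]]}'
```

```text
time_s: 7.1
ee_pos: [0.4957, 0.2936, 0.0592]
orientation: [0.254, 3.131, 0.0]
contact_force: [-1.9, -1.5, 6.0]
grip_width: 0.0337
grasp_force: 30.0
time_s: 7.43
ee_pos: [0.4957, 0.2935, 0.0592]
orientation: [0.254, 3.131, 0.0]
contact_force: [-1.5, -0.9, 9.3]
grip_width: 0.0337
grasp_force: 30.0
```

Contact at about 9 N. I'll ease off 0.5 mm and start sliding.

```bash
python3 inch.py '{"plan": [[-0.001, -0.001, -0.0005, 0, 0, 0, 0.02], [-0.002, -0.003, -0.0005, 0, 0, 0, 0.02], [-0.004, -0.005, -0.0005, 0, 0, 0, 0.02], [-0.005, -0.006, -0.0005, 0, 0, 0, 0.02], [-0.005, -0.006, -0.0005, 0, 0, 0, 0.02]]}'; python3 inch.py '{"plan": [[0, -0.001, 0, 0, 0, 0, 0.02], [0, -0.002, 0, 0, 0, 0, 0.02], [0, -0.003, 0, 0, 0, 0, 0.02], [0, -0.003, 0, 0, 0, 0, 0.02], [0, -0.003, 0, 0, 0, 0, 0.02]]}'
```

```text
time_s: 7.85
ee_pos: [0.5, 0.288, 0.0592]
orientation: [0.253, 3.131, 0.004]
contact_force: [-1.5, 3.0, 5.4]
grip_width: 0.0335
grasp_force: 30.0
time_s: 8.27
ee_pos: [0.5, 0.2851, 0.0593]
orientation: [0.253, 3.13, 0.004]
contact_force: [-0.4, 3.1, 5.3]
grip_width: 0.0339
grasp_force: 30.0
```

```bash
A='x'; python3 inch.py '{"plan": [[0, -0.0005, 0, 0, 0, 0, 0.02], [0, -0.001, 0, 0, 0, 0, 0.02], [0, -0.001, 0, 0, 0, 0, 0.02], [0, -0.001, 0, 0, 0, 0, 0.02]]}'; python3 inch.py '{"plan": [[0, -0.0005, 0, 0, 0, 0, 0.02], [0, -0.001, 0, 0, 0, 0, 0.02], [0, -0.001, 0, 0, 0, 0, 0.02], [0, -0.001, 0, 0, 0, 0, 0.02]]}'; python3 inch.py '{"plan": [[0, -0.0005, 0, 0, 0, 0, 0.02], [0, -0.001, 0, 0, 0, 0, 0.02], [0, -0.001, 0, 0, 0, 0, 0.02], [0, -0.001, 0, 0, 0, 0, 0.02]]}'; python3 -c "
from h import *
print(ctrl.state()['torque'])"
```

```text
time_s: 8.6
ee_pos: [0.5, 0.2846, 0.0593]
orientation: [0.253, 3.129, 0.006]
contact_force: [-0.2, 4.0, 5.2]
grip_width: 0.034
grasp_force: 30.0
time_s: 8.93
ee_pos: [0.4999, 0.2839, 0.0593]
orientation: [0.252, 3.129, 0.007]
contact_force: [0.5, 5.7, 5.7]
grip_width: 0.0337
grasp_force: 30.0
time_s: 9.27
ee_pos: [0.4997, 0.2831, 0.0593]
orientation: [0.252, 3.129, 0.007]
contact_force: [1.0, 4.9, 5.6]
grip_width: 0.034
grasp_force: 30.0
[ 0.96250772 -0.0463053   0.03062407]
```

```bash
python3 inch.py '{"plan": [[0, -0.0005, 0, 0, 0, 0, 0.02], [0, -0.001, 0, 0, 0, 0, 0.02], [0, -0.001, 0, 0, 0, 0, 0.02], [0, -0.001, 0, 0, 0, 0, 0.02]]}'; python3 inch.py '{"plan": [[0, -0.0005, 0, 0, 0, 0, 0.02], [0, -0.001, 0, 0, 0, 0, 0.02], [0, -0.001, 0, 0, 0, 0, 0.02], [0, -0.001, 0, 0, 0, 0, 0.02]]}'; python3 inch.py '{"plan": [[0, -0.0005, 0, 0, 0, 0, 0.02], [0, -0.001, 0, 0, 0, 0, 0.02], [0, -0.001, 0, 0, 0, 0, 0.02], [0, -0.001, 0, 0, 0, 0, 0.02]]}'; python3 -c "
from h import *
print(ctrl.state()['torque'])"
```

```text
time_s: 9.6
ee_pos: [0.4996, 0.2824, 0.0594]
orientation: [0.252, 3.129, 0.008]
contact_force: [1.7, 5.4, 5.2]
grip_width: 0.0337
grasp_force: 30.0
time_s: 9.93
ee_pos: [0.4995, 0.2816, 0.0594]
orientation: [0.252, 3.129, 0.008]
contact_force: [0.9, 6.4, 5.5]
grip_width: 0.0339
grasp_force: 30.0
time_s: 10.27
ee_pos: [0.4994, 0.2808, 0.0594]
orientation: [0.252, 3.129, 0.009]
contact_force: [0.5, 6.0, 4.2]
grip_width: 0.0336
grasp_force: 30.0
[ 1.24138391 -0.07072977 -0.0367565 ]
```

```bash
python3 inch.py '{"plan": [[0, -0.0005, 0, 0, 0, 0, 0.02], [0, -0.0005, 0, 0, 0, 0, 0.02], [0, -0.0005, 0, 0, 0, 0, 0.02], [0, -0.0005, 0, 0, 0, 0, 0.02]]}'; python3 inch.py '{"plan": [[0, -0.0005, 0, 0, 0, 0, 0.02], [0, -0.0005, 0, 0, 0, 0, 0.02], [0, -0.0005, 0, 0, 0, 0, 0.02], [0, -0.0005, 0, 0, 0, 0, 0.02]]}';python3 inch.py '{"plan": [[0, -0.0005, 0, 0, 0, 0, 0.02], [0, -0.0005, 0, 0, 0, 0, 0.02], [0, -0.0005, 0, 0, 0, 0, 0.02], [0, -0.0005, 0, 0, 0, 0, 0.02]]}'; python3 -c "
from h import *
print(ctrl.state()['torque'])"
```

```text
time_s: 10.6
ee_pos: [0.4993, 0.2808, 0.0594]
orientation: [0.252, 3.129, 0.01]
contact_force: [0.3, 6.5, 5.0]
grip_width: 0.0337
grasp_force: 30.0
time_s: 10.93
ee_pos: [0.4994, 0.2808, 0.0595]
orientation: [0.251, 3.128, 0.012]
contact_force: [1.8, 7.4, 4.7]
grip_width: 0.0336
grasp_force: 30.0
time_s: 11.27
ee_pos: [0.4994, 0.2807, 0.0595]
orientation: [0.251, 3.128, 0.013]
contact_force: [1.8, 8.6, 3.9]
grip_width: 0.0337
grasp_force: 30.0
[ 1.6362275  -0.13485456 -0.08257259]
```

Bearing on the side rail, since y stopped at 0.2808. Now the end rail.

```bash
python3 inch.py '{"plan": [[-0.0005, 0, 0.0003, 0, 0, 0, 0.02], [-0.001, 0, 0.0003, 0, 0, 0, 0.02], [-0.0015, 0, 0.0003, 0, 0, 0, 0.02], [-0.002, 0, 0.0003, 0, 0, 0, 0.02], [-0.002, 0, 0.0003, 0, 0, 0, 0.02]]}'; python3 inch.py '{"plan": [[-0.0005, 0, 0, 0, 0, 0, 0.02], [-0.001, 0, 0, 0, 0, 0, 0.02], [-0.001, 0, 0, 0, 0, 0, 0.02], [-0.001, 0, 0, 0, 0, 0, 0.02]]}'; python3 inch.py '{"plan": [[-0.0005, 0, 0, 0, 0, 0, 0.02], [-0.001, 0, 0, 0, 0, 0, 0.02], [-0.001, 0, 0, 0, 0, 0, 0.02], [-0.001, 0, 0, 0, 0, 0, 0.02]]}';  python3 -c "
from h import *
print(ctrl.state()['torque'])"
```

```text
time_s: 11.68
ee_pos: [0.4995, 0.2807, 0.0594]
orientation: [0.25, 3.131, 0.012]
contact_force: [-2.7, 8.5, 9.0]
grip_width: 0.0342
grasp_force: 30.0
time_s: 12.02
ee_pos: [0.4996, 0.2807, 0.0594]
orientation: [-0.249, -3.131, -0.011]
contact_force: [-5.0, 9.0, 9.1]
grip_width: 0.0339
grasp_force: 30.0
time_s: 12.35
ee_pos: [0.4997, 0.2807, 0.0593]
orientation: [-0.249, -3.13, -0.011]
contact_force: [-6.5, 9.3, 10.4]
grip_width: 0.0342
grasp_force: 30.0
[ 1.64249385  1.31338969 -0.27642449]
```

Stuck by friction at about 6.5 N. I'll ease the vertical and side load, then go on.

```bash
python3 inch.py '{"plan": [[0, 0.001, -0.0005, 0, 0, 0, 0.02], [-0.0005, 0.001, -0.0007, 0, 0, 0, 0.02], [-0.001, 0.001, -0.0007, 0, 0, 0, 0.02], [-0.001, 0.001, -0.0007, 0, 0, 0, 0.02]]}'; python3 inch.py '{"plan": [[-0.0005, 0, 0, 0, 0, 0, 0.02], [-0.001, 0, 0, 0, 0, 0, 0.02], [-0.001, 0, 0, 0, 0, 0, 0.02], [-0.001, 0, 0, 0, 0, 0, 0.02]]}'; python3 inch.py '{"plan": [[-0.0005, 0, 0, 0, 0, 0, 0.02], [-0.001, 0, 0, 0, 0, 0, 0.02], [-0.001, 0, 0, 0, 0, 0, 0.02], [-0.001, 0, 0, 0, 0, 0, 0.02]]}';  python3 -c "
from h import *
print(ctrl.state()['torque'])"
```

```text
time_s: 12.68
ee_pos: [0.5011, 0.2805, 0.0594]
orientation: [-0.25, -3.129, -0.009]
contact_force: [-4.8, 7.7, 6.1]
grip_width: 0.0337
grasp_force: 30.0
time_s: 13.02
ee_pos: [0.5017, 0.2804, 0.0594]
orientation: [-0.25, -3.129, -0.008]
contact_force: [-6.5, 7.7, 6.9]
grip_width: 0.0335
grasp_force: 30.0
time_s: 13.35
ee_pos: [0.5026, 0.2803, 0.0593]
orientation: [-0.25, -3.129, -0.008]
contact_force: [-5.7, 8.6, 6.4]
grip_width: 0.0341
grasp_force: 30.0
[ 1.58299678  1.10773146 -0.24034616]
```

```bash
python3 inch.py '{"plan": [[-0.0005, 0, 0, 0, 0, 0, 0.02], [-0.001, 0, 0, 0, 0, 0, 0.02], [-0.001, 0, 0, 0, 0, 0, 0.02], [-0.001, 0, 0, 0, 0, 0, 0.02]]}'; python3 inch.py '{"plan": [[-0.0005, 0, 0, 0, 0, 0, 0.02], [-0.0005, 0, 0, 0, 0, 0, 0.02], [-0.0005, 0, 0, 0, 0, 0, 0.02], [-0.0005, 0, 0, 0, 0, 0, 0.02]]}'; python3 inch.py '{"plan": [[-0.0005, 0, 0, 0, 0, 0, 0.02], [-0.0005, 0, 0, 0, 0, 0, 0.02], [-0.0005, 0, 0, 0, 0, 0, 0.02], [-0.0005, 0, 0, 0, 0, 0, 0.02]]}';  python3 -c "
from h import *
print(ctrl.state()['torque'])"
```

```text
time_s: 13.68
ee_pos: [0.5034, 0.2801, 0.0593]
orientation: [-0.249, -3.128, -0.008]
contact_force: [-5.3, 8.5, 6.6]
grip_width: 0.0337
grasp_force: 30.0
time_s: 14.02
ee_pos: [0.5039, 0.28, 0.0593]
orientation: [-0.249, -3.128, -0.008]
contact_force: [-6.4, 8.5, 6.8]
grip_width: 0.0333
grasp_force: 30.0
time_s: 14.35
ee_pos: [0.5042, 0.28, 0.0593]
orientation: [-0.249, -3.128, -0.008]
contact_force: [-6.8, 8.1, 6.8]
grip_width: 0.0338
grasp_force: 30.0
[ 1.59814699  1.20911239 -0.26311018]
```

```bash
python3 inch.py '{"plan": [[-0.0005, 0, 0, 0, 0, 0, 0.02], [-0.0005, 0, 0, 0, 0, 0, 0.02], [-0.0005, 0, 0, 0, 0, 0, 0.02], [-0.0005, 0, 0, 0, 0, 0, 0.02]]}'; python3 inch.py '{"plan": [[-0.0005, 0, 0, 0, 0, 0, 0.02], [-0.0005, 0, 0, 0, 0, 0, 0.02], [-0.0005, 0, 0, 0, 0, 0, 0.02], [-0.0005, 0, 0, 0, 0, 0, 0.02]]}'; python3 inch.py '{"plan": [[-0.0005, 0, 0, 0, 0, 0, 0.02], [-0.0005, 0, 0, 0, 0, 0, 0.02], [-0.0005, 0, 0, 0, 0, 0, 0.02], [-0.0005, 0, 0, 0, 0, 0, 0.02]]}';  python3 -c "
from h import *
print(ctrl.state()['torque'])"
```

```text
time_s: 14.68
ee_pos: [0.5047, 0.28, 0.0593]
orientation: [-0.249, -3.128, -0.008]
contact_force: [-6.7, 8.1, 6.3]
grip_width: 0.0338
grasp_force: 30.0
time_s: 15.02
ee_pos: [0.5048, 0.2799, 0.0593]
orientation: [-0.249, -3.127, -0.008]
contact_force: [-8.0, 8.4, 7.8]
grip_width: 0.0337
grasp_force: 30.0
time_s: 15.35
ee_pos: [0.5048, 0.28, 0.0593]
orientation: [-0.248, -3.127, -0.008]
contact_force: [-8.6, 8.4, 7.1]
grip_width: 0.0335
grasp_force: 30.0
[ 1.62080612  1.55406728 -0.27066021]
```

Bearing on the end rail, since x stopped at 0.5048. I'll add some side and end push, let it settle, and check by picture.

```bash
python3 inch.py '{"plan": [[-0.0005, -0.0006, 0.0002, 0, 0, 0, 0.02], [-0.0005, -0.0012, 0.0002, 0, 0, 0, 0.02], [-0.0005, -0.0012, 0.0002, 0, 0, 0, 0.02], [-0.0005, -0.0012, 0.0002, 0, 0, 0, 0.02], [-0.0005, -0.0012, 0.0002, 0, 0, 0, 0.02]]}'; python3 inch.py '{"plan": [[0, 0, 0, 0, 0, 0, 0.02], [0, 0, 0, 0, 0, 0, 0.02], [0, 0, 0, 0, 0, 0, 0.02], [0, 0, 0, 0, 0, 0, 0.02], [0, 0, 0, 0, 0, 0, 0.02]]}'; python3 - <<'E'
from h import *
import pickle
print(ctrl.state()["torque"])
s=ctrl.snapshot("wrist");S=ctrl.snapshot("scene");pickle.dump([s,S],open("pics/d5.pkl","wb"))
a=cv2.resize(s["img"][80:270,50:370,::-1],(505,300),interpolation=cv2.INTER_CUBIC)
a=cv2.resize(a,(505,400));b=cv2.resize(S["img"][130:240,185:266,::-1],(294,400),interpolation=cv2.INTER_CUBIC)
cv2.imwrite("pics/d5.png",np.hstack([a,b]))
E
```

```text
time_s: 15.77
ee_pos: [0.5049, 0.2799, 0.0593]
orientation: [-0.247, -3.127, -0.01]
contact_force: [-9.4, 10.0, 8.0]
grip_width: 0.0335
grasp_force: 30.0
time_s: 16.18
ee_pos: [0.5048, 0.2798, 0.0593]
orientation: [-0.247, -3.127, -0.01]
contact_force: [-9.4, 9.8, 9.3]
grip_width: 0.0337
grasp_force: 30.0
[ 1.88038359  1.83902166 -0.3014738 ]
```

View pics/d5.png

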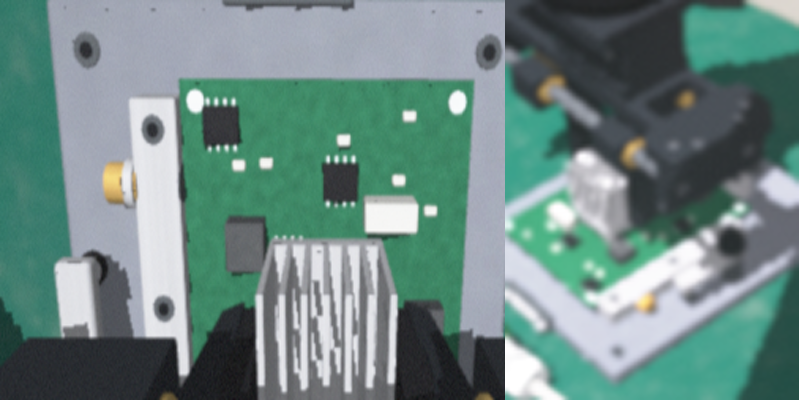

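The board's side edge (180,80)→(190,365) lies along the rail face (178,97)→(187,375). The near plunger's nose is hidden, so it is pushed in. I'll check the end gap and yaw numerically.

```bash
python3 - <<'E'
from h import *
import pickle
s,S=pickle.load(open("pics/d5.pkl","rb"))
def f(a,z):
    p=ray(s,a[0]*320/505+50,a[1]*190/400+80,z);c,t=np.cos(-.16),np.sin(-.16)
    return np.array([[c,t],[-t,c]])@(p[:2]-N[:2])
a,b,c=f((180,80),.0176),f((473,80),.0176),f((190,365),.0176)
r,q=f((130,97),.024),f((178,97),.024);r2=f((187,375),.024)
print("board",a.round(4),b.round(4),c.round(4),"yaw near",(np.arctan2(-(b-a)[0],(b-a)[1])).round(4),"yaw side",np.arctan2((c-a)[1],(c-a)[0]).round(4))
print("rail end",r.round(4),q.round(4),r2.round(4),"yaw",np.arctan2((r2-q)[1],(r2-q)[0]).round(4))
g=s["img"]; h=s["img"][:,:,::-1]
st=ctrl.state();print(st["contact_force"],st["qvel"].round(4))
E
```

```text
board [-0.0707 -0.0309] [-0.0709  0.0587] [ 0.0008 -0.0326] yaw near 0.0012 yaw side -0.0242
rail end [-0.0674 -0.0441] [-0.0675 -0.03  ] [ 0.0003 -0.032 ] yaw -0.0292
[-8.92656788  9.81154873  9.15004117] [ 0.0007 -0.0017 -0.0007  0.0004  0.0002  0.0005  0.0001]
```

Consistent with home: near edge 3.4 mm beyond the rail end (4 nominal), yaw within 0.005 of the rail. I'll add a little more side push for margin and hand in.

```bash
python3 inch.py '{"plan": [[0, -0.0005, 0, 0, 0, 0, 0.02], [0, -0.001, 0, 0, 0, 0, 0.02], [0, -0.001, 0, 0, 0, 0, 0.02], [0, -0.001, 0, 0, 0, 0, 0.02], [0, -0.001, 0, 0, 0, 0, 0.02]]}'; python3 inch.py '{"plan": [[0, 0, 0, 0, 0, 0, 0.02], [0, 0, 0, 0, 0, 0, 0.02], [0, 0, 0, 0, 0, 0, 0.02], [0, 0, 0, 0, 0, 0, 0.02], [0, 0, 0, 0, 0, 0, 0.02]]}'; python3 -c "
from h import *
print(ctrl.sign_off())"
```

```text
time_s: 16.7
ee_pos: [0.5048, 0.2798, 0.0594]
orientation: [-0.247, -3.127, -0.013]
contact_force: [-8.4, 11.5, 8.3]
grip_width: 0.0339
grasp_force: 30.0
time_s: 17.12
ee_pos: [0.5048, 0.2798, 0.0594]
orientation: [-0.247, -3.127, -0.013]
contact_force: [-8.3, 10.6, 7.7]
grip_width: 0.0337
grasp_force: 30.0
the job is handed in; nothing more can be done
None
```

I handed the job in at 17 s with the board gripped by its heat sink, flat on the rest pads and pressed against both rails. No verdict was returned; the hard stops in x and y and the last pictures say it is home, but I couldn't see the end and far side plungers.

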